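# Show the packer which bar completes which stack

## Task

Show the packer, by pointing down from above, which soap bar is missing from where: with the fingertips two to five centimetres above the middle of its top, point first at the single bar that stands on its long edge and stay there for two full seconds, then point in the same way at the stack that is one bar short (two bars high, where its two neighbours in the row nearest the robot are three high) for two full seconds, and finish still pointing at it. Touch, move and lift nothing, keep the hand well above everything when you go from one to the other, and do not dip down to point at the other stacks or at the bar that lies flat.

Things in the scene. Friction and masses are not known exactly. Their poses are not given: they have to be found in the camera images.
- edge_bar_top (a point): middle of the top of the single wrapped soap bar that stands on its long edge, in front of the row of stacks (bar 81 mm long, 27 mm thick, 68 mm high); this point is 68 mm above the table; x runs along the bar's length, z up
- short_stack_top (a point): middle of the top of the short stack, two wrapped soap bars lying on each other (each 80 x 68 mm and 26 mm thick, plus a crinkled wrapper flap up to 40 mm long at one side), in the row nearest the robot with two higher stacks, in any of the three places; this point is 52 mm above the table; z up
- short_upper: upper bar of the short stack, 80 x 68 x 26 mm; its origin is on its underside, 19 mm from the bar's middle towards the wrapper flap; z up
- short_lower: lower bar of the short stack, same size; its origin is on its underside, on the table, 19 mm from the bar's middle towards the wrapper flap; z up
- edge_bar: the bar that stands on edge, 81 x 27 x 68 mm; origin at the middle of its underside, x along its length, z up
- full_stack_a: a full stack of three banded bars, 82 x 73 mm, 80 mm high; origin at the middle of its underside; z up
- full_stack_a_top (a point): middle of the top of full_stack_a, 80 mm above the table
- full_stack_b: the other full stack of three, 84 x 73 mm, 80 mm high; origin at the middle of its underside; z up
- full_stack_b_top (a point): middle of the top of full_stack_b, 80 mm above the table
- flat_bar: a single wrapped bar that lies flat in front of the row, 80 x 68 mm and 26 mm high, plus a wrapper flap at its +y side; origin on its underside, 18 mm to the +y side of its middle; z up
- flat_bar_top (a point): middle of the top of flat_bar, 26 mm above the table
- small_stick: glue stick that stands upright between the two single bars, 27 mm across, 97 mm high; origin at the middle of its foot
- tape_roll: roll of packing tape lying flat behind the row, 108 mm across, 48 mm high; origin at the middle of its underside
There are look-alikes about, which are no part of the job. Leave any yellow look-alike of the short_upper alone.

How it is judged:
By the outcome, as a careful person would: the job done as asked, in the order asked, and still so for the second after the job is handed in, with the robot touching nothing.
It also fails if it takes over 45 s, if anything falls off the work surface, if the arm or the gripper's body presses on something with over 40 N, if the wrist force passes 120 N, or if a joint passes its speed limit or range.

## Robot

A 7-joint arm with a two-finger parallel gripper is mounted at the origin on a cart in front of the work surface, level with it; the furniture and walls round the work are solid. World frame = base frame: x ahead of the robot, y to its left, z up, the work surface at z = 0. Lengths are in m, angles in rad, forces in N, time in s.
With the tool pointing down it reaches from about 0.425 to 0.925 m from the base axis. Payload 6.8 kg.
Tool frame: the origin (TCP) lies midway between the tips of the shut fingers; the grasp point (between the pads) lies 19 mm behind it (arm.tcp_to_grasp is the z of the grasp point in the tool frame, in m); z points along the fingers, y is the line along which they close (so a half turn about z gives the same grasp; the last joint's range is limited). The gripper opens to 88 mm and grips with 3 to 60 N. Pads are 20 mm wide; open, the fingers measure 115 mm over their backs; the gripper's body (75 mm by 178 mm) begins 61 mm behind the grasp point.
Start: joints at [1.1, 0.477, 0.022, 1.555, -0.011, 1.109, -0.083], TCP at [0.24, -0.631, 0.223] pointing down, gripper open.
Joint ranges: [-2.96, 2.96], [-0.34, 2.1], [-1.41, 1.46], [0.24, 2.44], [-1.37, 4.51], [0.17, 1.92], [-2.96, 2.96]. Speed limits (rad/s): [2.39, 2.39, 3.14, 3.14, 3.14, 3.14, 3.14].

## Interface

Orientations are given as [roll, pitch, yaw] about the fixed x, y, z axes, in that order (R = Rz(yaw) Ry(pitch) Rx(roll)).
In Python, from plant import arm gives the robot as it stands.
- The arm moves only by the tool drive_tool, never from a script. Its arguments are lists of equal length, an entry for each row: "rotation": the turn, a rotation vector about the world's x, y, z in rad, a list of three; "linear": the shift along the world's x, y, z in m, a list of three; "hand": the closure in counts, from 0 (fully open) to 255 (shut). A call has 1 to 8 rows; each row shifts and turns the commanded pose from where the row before left it; what a row does not reach is not made up. A row lasts 1/10 s, in which the tool goes at most 50 mm and 8.59 degrees, less where a joint would pass 70% of its speed; a pose out of reach is approached as far as the arm can. A call is refused whole if a number of a shift passes 0.05 or a number of a turn 0.15, either way. A call with a gripper value outside its range is refused whole. The fingers move at their own pace and stop on an object; "squeeze" is the grip in N (left out, the last holds). Time passes only in rows, so rows that do not move let the fingers close. It gives the time, the measured TCP pose, the force, the opening and the grip force at its end, in the units of the state.
- arm.observe(): the state, without advancing time (a new reading comes with each control period).
- arm.capture(name): name is "side" or "top" or "wrist"; returns a dict with "pixels" (400x640x3 uint8, red, green, blue), "z_map" (400x640 float32, m along the optical axis (not along the pixel's ray), 0 where there is no reading), "vfov" (degrees; the focal length in pixels is half the picture's height over the tangent of half this angle, whatever the lens; pixels are square), "cx", "cy" (the principal point, pixels), "k1" (the pictures are not rectified: a ray, as slopes to the right and down, at radius r is drawn at 1 + k1 r^2 times it, then the intrinsics apply), "extrinsics" (4x4, takes a point from camera to world coordinates). Camera axes: x right, y up, looking along -z (the intrinsics and any distortion apply to the point x, -y, -z); pixel columns grow to the right and rows downward; lengths in m; the calibration is good to about 2 mm. A picture is of the moment at which its call begins.
- arm.finish_job(): hands the job in; it is judged then, once.
The state is a dict: "time": time; "joints": joint angles; "qd": joint speeds; "effort": joint torques, N m; "tcp_pos": TCP position; "ee_rot": TCP orientation; "force": force on the tool from outside, world axes, zero at the start; "torque": the same for the moment, N m; "gripper_width": opening from 0.0 (shut) to 1.0 (fully open); "finger_force": force on a finger pad.
Only numpy, scipy, OpenCV 4.12 (cv2) and the standard library are available. Lean on these libraries where they do the work, as an engineer would, in place of code of your own. Each camera call takes 0.05 s, during which the arm holds its last target. There are 200 camera calls.

## Working session

There is one attempt and no reset: what is moved stays moved. The work goes in short steps, Python scripts to look and compute and a tool call to move; the robot and the scene stay as the last step left them, time stands still between calls to the robot, and variables do not carry over. Pictures are saved under pics/ and viewed, at most 10 in all, crops included, and the job is handed in when it is done.

Besides the shell and the picture viewer there is one more tool, called after "Call:" as name(argument=value, ...) on one line, values as JSON. drive_tool: Moves the arm, as the interface text tells. Its arguments: {"type":"object","properties":{"rotation":{"type":"array","items":{"type":"array","items":{"type":"number"}}},"linear":{"type":"array","items":{"type":"array","items":{"type":"number"}}},"hand":{"type":"array","items":{"type":"number"}},"squeeze":{"type":"number"}},"required":["rotation","linear","hand"]}

```bash
mkdir -p pics; cat > h.py <<'E'
import numpy as np, cv2
from plant import arm
def world(c):
    z=c['z_map'];h,w=z.shape;f=h/2/np.tan(np.radians(c['vfov'])/2)
    u,v=np.meshgrid(np.arange(w),np.arange(h))
    K=np.array([[f,0,c['cx']],[0,f,c['cy']],[0,0,1.]])
    p=cv2.undistortPoints(np.stack([u,v],-1).reshape(-1,1,2).astype(np.float64),K,np.array([c['k1'],0,0,0.])).reshape(h,w,2)
    P=np.stack([p[...,0]*z,-p[...,1]*z,-z,np.ones_like(z)],-1)@c['extrinsics'].T
    P=P[...,:3];P[z==0]=np.nan
    return P
E
python3 - <<'E'
from h import *
for n in ("top","side"):
    c=arm.capture(n);cv2.imwrite(f'pics/{n}1.png',c['pixels'][...,::-1])
    np.savez(f'{n}.npz',P=world(c),rgb=c['pixels'])
    print(n,c['vfov'],c['k1'],c['extrinsics'].round(3).tolist())
print(arm.observe())
E
```

```text
top 43.58372614856905 -0.10693799081606414 [[0.024, 0.993, -0.113, 0.453], [-1.0, 0.022, -0.019, 0.118], [-0.016, 0.113, 0.993, 1.201], [0.0, 0.0, 0.0, 1.0]]
side 48.739454589277756 -0.11742378227333938 [[-0.829, 0.191, -0.526, 0.15], [-0.559, -0.279, 0.781, 0.81], [0.002, 0.941, 0.338, 0.371], [0.0, 0.0, 0.0, 1.0]]
{'time': 0.1, 'joints': array([ 1.09989309,  0.477724  ,  0.02234088,  1.5563236 , -0.01148981,
        1.10929646, -0.08313225]), 'qd': array([ 5.26682970e-04, -1.78912478e-03,  4.52250682e-04, -3.49352107e-03,
       -4.13550181e-04,  8.57006568e-06,  4.13290724e-05]), 'effort': array([ 4.76117857e-03, -5.84088635e+01,  1.53986502e+00, -2.73315114e+01,
       -5.43060084e-02,  1.31483021e-02,  7.90875129e-05]), 'tcp_pos': array([ 0.23935421, -0.63056774,  0.22178675]), 'ee_rot': array([-3.13997436e+00,  1.26118982e-04,  3.62797537e-01]), 'force': array([-1.33139716,  0.56264398, -0.5161617 ]), 'torque': array([-0.07880971, -0.01351552, -0.00812508]), 'finger_force': 0.0, 'gripper_width': 1.0019903562979013}
```

View pics/top1.png

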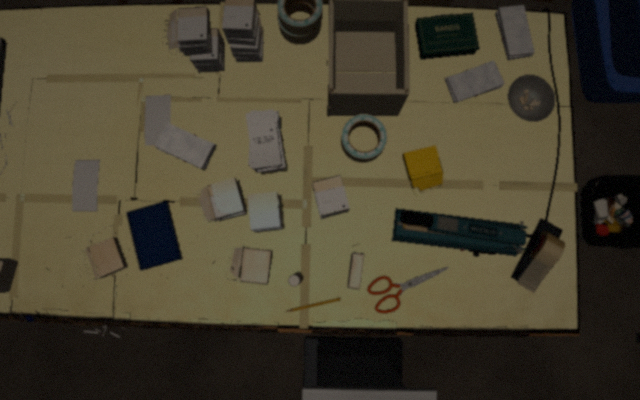

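View pics/side1.png

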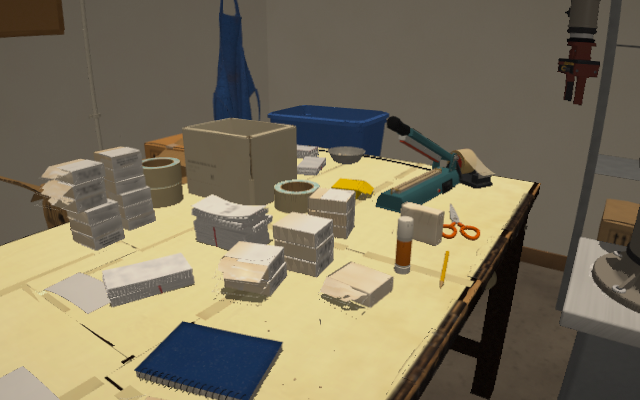

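The top view shows the row at about (225,198), (265,211) and (330,195), the edge bar at (356,270), the stick at (296,280) and the flat bar at (255,265). In the side view the leftmost stack, at (253,268), looks low and has a flap. Next I'll measure the heights.

```bash
python3 - <<'E'
from h import *
d=np.load('top.npz');P=d['P'];rgb=d['rgb']
Z=P[...,2]
for n,(u,v),lo,hi in [("L",(225,198),.035,.1),("M",(265,211),.035,.1),("R",(330,195),.035,.1),("edge",(356,270),.045,.1),("flat",(255,265),.015,.1),("stick",(296,280),.07,.12)]:
    m=((Z>lo)&(Z<hi)).astype(np.uint8)
    k,l,st,ce=cv2.connectedComponentsWithStats(m,connectivity=4)
    w=l[v-3:v+4,u-3:u+4];w=w[w>0]
    if not len(w): print(n,'none',Z[v-3:v+4,u-3:u+4]);continue
    i=np.bincount(w).argmax();Q=P[l==i]
    zt=np.percentile(Q[:,2],[10,50,90])
    T=Q[Q[:,2]>zt[2]-.02]
    print(n,st[i],zt.round(3),'rect',cv2.minAreaRect((T[:,:2]*1000).astype(np.float32)),T.mean(0).round(3), 'mid',np.nanmedian(P[v-3:v+4,u-3:u+4].reshape(-1,3),0).round(3))
big=cv2.resize(rgb[170:300,190:380],None,fx=4,fy=4,interpolation=cv2.INTER_CUBIC)
cv2.imwrite('pics/top2.png',np.clip(big[...,::-1]*1.8,0,255).astype(np.uint8))
E
```

```text
L [ 198  178   47   43 1365] [0.044 0.052 0.055] rect ((585.9166870117188, 361.9956970214844), (82.06887817382812, 98.73770904541016), 18.098493576049805) [0.586 0.357 0.051] mid [0.59  0.347 0.053]
M [ 247  192   36   40 1175] [0.075 0.08  0.083] rect ((560.9281005859375, 252.68551635742188), (81.31299591064453, 68.96348571777344), 7.362048625946045) [0.56  0.253 0.08 ] mid [0.559 0.25  0.08 ]
R [ 312  175   38   43 1121] [0.075 0.079 0.082] rect ((599.2516479492188, 101.82621765136719), (82.37516784667969, 66.71965789794922), 15.791481018066406) [0.598 0.102 0.079] mid [0.599 0.104 0.08 ]
edge [348 253  16  36 411] [0.063 0.067 0.07 ] rect ((430.762451171875, 41.05384063720703), (26.050010681152344, 78.80323791503906), 83.61983489990234) [0.431 0.042 0.067] mid [0.432 0.042 0.067]
flat [ 229  248   43   36 1135] [0.022 0.026 0.029] rect ((437.10406494140625, 289.3492431640625), (95.20426940917969, 78.95867919921875), 85.23389434814453) [0.437 0.283 0.025] mid [0.437 0.275 0.026]
stick [289 275  12  11 105] [0.092 0.096 0.099] rect ((407.3459777832031, 178.08746337890625), (21.965423583984375, 23.5982608795166), 2.0173141956329346) [0.407 0.179 0.096] mid [0.408 0.174 0.096]
```

View pics/top2.png

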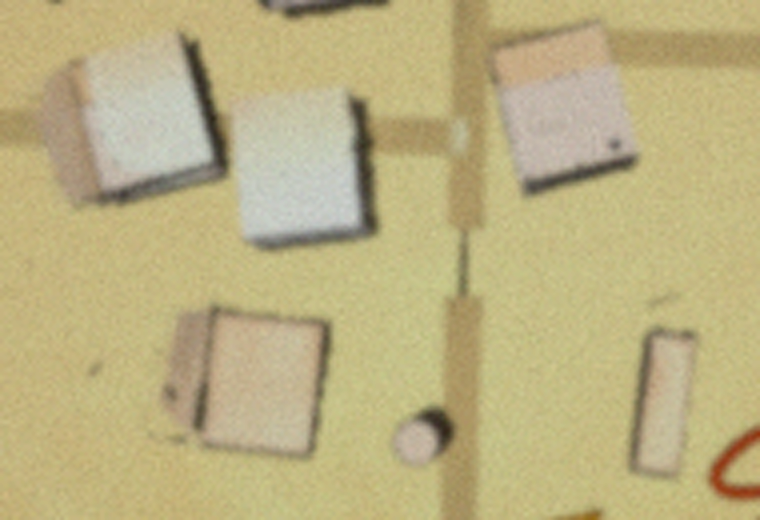

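The left stack is the short one: its top is at 52 mm against 80 mm for its neighbours. Its middle, leaving out the flap, is at about (0.590, 0.345). The edge bar's top is at (0.431, 0.042, 0.067). I'll raise the arm, shut the fingers, and check how high the obstacles are along the way.

Call:
drive_tool(rotation=[[0,0,0],[0,0,0],[0,0,0],[0,0,0],[0,0,0],[0,0,0]], linear=[[0,0,0.03],[0,0,0.03],[0,0,0.04],[0,0,0.03],[0,0,0.02],[0,0,0]], hand=[255,255,255,255,255,255])

```text
time: 0.7
tcp_pos: [0.24, -0.6322, 0.3757]
ee_rot: [3.136, -0.0, 0.363]
force: [-0.2, -0.0, -0.2]
gripper_width: 0.496
finger_force: 0.0
```

```bash
python3 - <<'E'
from h import *
d=np.load('top.npz');P=d['P']
for a,b in [(-.7,-.5),(-.5,-.3),(-.3,-.1),(-.1,.1),(.1,.45)]:
    m=(P[...,1]>a)&(P[...,1]<b)&(P[...,0]<.72)&(P[...,0]>.2)&(P[...,2]<.9);Q=P[m]
    if len(Q):print(a,b,Q[Q[:,2].argmax()])
E
```

```text
-0.7 -0.5 [ 0.56325995 -0.50403234  0.00753461]
-0.5 -0.3 [ 0.52009358 -0.30289806  0.1063791 ]
-0.3 -0.1 [ 0.53748774 -0.10143016  0.19768031]
-0.1 0.1 [ 0.54218736 -0.05031145  0.22368369]
0.1 0.45 [0.40105832 0.18054502 0.10121396]
```

The cutter's lever reaches 0.224 m at (0.54,-0.05), close to the edge bar. I'll stay high and turn the hand so that its long side runs along y, away from the lever.

Call:
drive_tool(rotation=[[0,0,-0.075],[0,0,-0.075],[0,0,-0.075],[0,0,-0.075],[0,0,-0.075],[0,0,-0.075],[0,0,-0.075],[0,0,-0.075]], linear=[[0.023,0.04,0],[0.023,0.04,0],[0.023,0.04,0],[0.023,0.04,0],[0.023,0.04,0],[0.023,0.04,0],[0.023,0.04,0],[0.023,0.04,0]], hand=[255,255,255,255,255,255,255,255])

```text
time: 1.5
tcp_pos: [0.4235, -0.3089, 0.3708]
ee_rot: [-3.141, 0.002, -0.24]
force: [1.0, -0.4, -0.2]
gripper_width: 0.009
finger_force: 0.0
```

Call:
drive_tool(rotation=[[0,0,0],[0,0,0],[0,0,0],[0,0,0],[0,0,0],[0,0,0],[0,0,0],[0,0,0]], linear=[[0.004,0.04,0],[0.004,0.04,0],[0.004,0.04,0],[0.004,0.04,0],[0.004,0.04,0],[0.004,0.04,0],[0.004,0.04,0],[0.004,0.04,0]], hand=[255,255,255,255,255,255,255,255])

```text
time: 2.3
tcp_pos: [0.4546, 0.0104, 0.3709]
ee_rot: [3.141, 0.002, -0.237]
force: [1.4, -0.8, -0.8]
gripper_width: 0.005
finger_force: 0.0
```

Call:
drive_tool(rotation=[[0,0,0],[0,0,0]], linear=[[0,0,0],[0,0,0]], hand=[255,255])

```text
time: 2.5
tcp_pos: [0.4549, 0.0092, 0.3712]
ee_rot: [3.141, 0.002, -0.235]
force: [0.0, -0.1, -0.8]
gripper_width: 0.006
finger_force: 0.0
```

Call:
drive_tool(rotation=[[0,0,0],[0,0,0],[0,0,0],[0,0,0],[0,0,0],[0,0,0]], linear=[[-0.006,0.011,0],[-0.006,0.011,0],[-0.006,0.011,-0.04],[-0.006,0,-0.04],[0,0,-0.04],[0,0,0]], hand=[255,255,255,255,255,255])

```text
time: 3.1
tcp_pos: [0.4276, 0.0412, 0.2486]
ee_rot: [3.138, 0.008, -0.237]
force: [-0.2, -0.2, -0.5]
gripper_width: 0.004
finger_force: 0.0
```

```bash
python3 - <<'E'
from h import *
c=arm.capture('wrist');P=world(c);cv2.imwrite('pics/w1.png',c['pixels'][...,::-1])
m=(abs(P[...,0]-.431)<.07)&(abs(P[...,1]-.042)<.06)&(abs(P[...,2]-.068)<.012)
T=P[m];print(len(T),cv2.minAreaRect((T[:,:2]*1000).astype(np.float32)) if len(T) else '')
o=arm.observe();print(o['tcp_pos'],o['ee_rot'],o['joints'])
E
```

```text
1757 ((428.0554504394531, 41.540321350097656), (26.1035213470459, 81.46173095703125), 83.89443969726562)
[0.42969338 0.04162787 0.25146832] [ 3.14013328  0.00435492 -0.23749542] [ 0.21958535  0.07138674 -0.47641231  2.03879084  0.0369463   1.0441674
 -2.08279975]
```

View pics/w1.png

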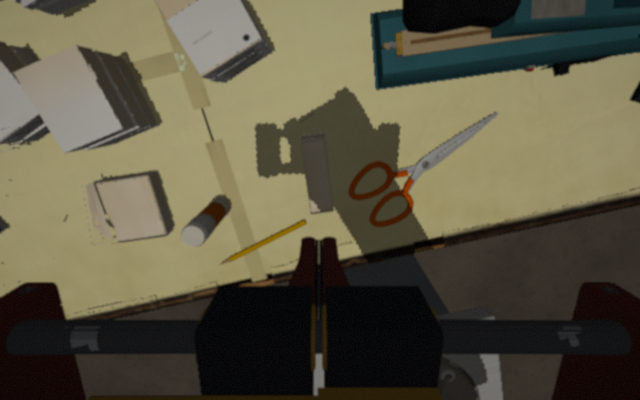

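The wrist view puts the bar under the hand at (317,173), with its centre at about (0.430,0.042) and its size correct. I'll lower to z≈0.103 and hold.

Call:
drive_tool(rotation=[[0,0,0],[0,0,0],[0,0,0],[0,0,0],[0,0,0],[0,0,0],[0,0,0]], linear=[[0,0,-0.04],[0,0,-0.04],[0,0,-0.03],[0,0,-0.02],[0,0,-0.01],[0,0,-0.008],[0,0,0]], hand=[255,255,255,255,255,255,255])

```text
time: 3.85
tcp_pos: [0.4324, 0.0419, 0.1052]
ee_rot: [-3.141, -0.001, -0.238]
force: [0.5, 0.4, 0.7]
gripper_width: 0.001
finger_force: 0.0
```

Call:
drive_tool(rotation=[[0,0,0],[0,0,0],[0,0,0],[0,0,0],[0,0,0],[0,0,0],[0,0,0],[0,0,0]], linear=[[0,0,0],[0,0,0],[0,0,0],[0,0,0],[0,0,0],[0,0,0],[0,0,0],[0,0,0]], hand=[255,255,255,255,255,255,255,255])

```text
time: 4.65
tcp_pos: [0.4315, 0.0419, 0.1046]
ee_rot: [3.142, 0.0, -0.237]
force: [0.1, 0.5, -0.2]
gripper_width: 0.007
finger_force: 0.0
```

Good: the tips are 37 mm above the top. Continuing the hold well past 2 s.

Call:
drive_tool(rotation=[[0,0,0],[0,0,0],[0,0,0],[0,0,0],[0,0,0],[0,0,0],[0,0,0],[0,0,0]], linear=[[0,0,0],[0,0,0],[0,0,0],[0,0,0],[0,0,0],[0,0,0],[0,0,0],[0,0,0]], hand=[255,255,255,255,255,255,255,255])

```text
time: 5.45
tcp_pos: [0.4315, 0.0419, 0.1047]
ee_rot: [3.142, 0.0, -0.237]
force: [-0.1, -0.7, -0.1]
gripper_width: 0.005
finger_force: 0.0
```

Call:
drive_tool(rotation=[[0,0,0],[0,0,0],[0,0,0],[0,0,0],[0,0,0],[0,0,0],[0,0,0],[0,0,0]], linear=[[0,0,0],[0,0,0],[0,0,0],[0,0,0],[0,0,0],[0,0,0],[0,0,0],[0,0,0]], hand=[255,255,255,255,255,255,255,255])

```text
time: 6.25
tcp_pos: [0.4316, 0.0419, 0.1047]
ee_rot: [3.142, -0.0, -0.237]
force: [0.3, 0.2, -0.2]
gripper_width: 0.007
finger_force: 0.0
```

Call:
drive_tool(rotation=[[0,0,0],[0,0,0],[0,0,0],[0,0,0],[0,0,0],[0,0,0],[0,0,0],[0,0,0]], linear=[[0,0,0],[0,0,0],[0,0,0],[0,0,0],[0,0,0.02],[0,0,0.04],[0,0,0.04],[0,0,0.04]], hand=[255,255,255,255,255,255,255,255])

```text
time: 7.05
tcp_pos: [0.4311, 0.042, 0.2462]
ee_rot: [-3.142, 0.0, -0.237]
force: [0.8, -0.2, 0.9]
gripper_width: 0.008
finger_force: 0.0
```

Call:
drive_tool(rotation=[[0,0,0],[0,0,0],[0,0,0]], linear=[[0,0,0.03],[0,0,0.01],[0,0,0]], hand=[255,255,255])

```text
time: 7.35
tcp_pos: [0.4322, 0.042, 0.2856]
ee_rot: [-3.141, -0.003, -0.238]
force: [0.4, -0.3, 0.1]
gripper_width: 0.003
finger_force: 0.0
```

Call:
drive_tool(rotation=[[0,0,0.06],[0,0,0.06],[0,0,0.06],[0,0,0.06],[0,0,0.06],[0,0,0.06],[0,0,0.06],[0,0,0.06]], linear=[[0.02,0.038,0],[0.02,0.038,0],[0.02,0.038,0],[0.02,0.038,0],[0.02,0.038,0],[0.02,0.038,0],[0.02,0.038,0],[0.02,0.038,0]], hand=[255,255,255,255,255,255,255,255])

```text
time: 8.15
tcp_pos: [0.5915, 0.347, 0.2813]
ee_rot: [3.14, 0.004, 0.245]
force: [0.6, 0.7, 0.5]
gripper_width: 0.005
finger_force: 0.0
```

Call:
drive_tool(rotation=[[0,0,0],[0,0,0],[0,0,0]], linear=[[0,0,0],[0,0,0],[0,0,0]], hand=[255,255,255])

```text
time: 8.45
tcp_pos: [0.5911, 0.3446, 0.283]
ee_rot: [3.14, 0.002, 0.242]
force: [0.8, -0.2, 0.3]
gripper_width: 0.005
finger_force: 0.0
```

```bash
python3 - <<'E'
from h import *
c=arm.capture('wrist');P=world(c);cv2.imwrite('pics/w2.png',c['pixels'][...,::-1]);np.savez('w2.npz',P=P)
m=(abs(P[...,0]-.59)<.08)&(abs(P[...,1]-.355)<.075)
for lo in (.04,.047):
    T=P[m&(P[...,2]>lo)&(P[...,2]<.062)];print(len(T),cv2.minAreaRect((T[:,:2]*1000).astype(np.float32)) if len(T) else '')
v,u=np.unravel_index(np.nanargmin(np.hypot(P[...,0]-.59,P[...,1]-.345)+9*(abs(P[...,2]-.05)>.02)),P.shape[:2]);print(u,v)
o=arm.observe();print(o['tcp_pos'],o['joints'])
E
```

```text
4784 ((589.351806640625, 346.9845275878906), (154.11062622070312, 134.45883178710938), 2.910742998123169)
4203 ((584.7203369140625, 337.8401184082031), (153.99783325195312, 117.86170196533203), 8.678340911865234)
318 170
[0.59132093 0.34436547 0.28369051] [-0.20317218  0.52238124 -0.62823207  1.42231016  0.31002001  1.29826838
 -2.18103394]
```

View pics/w2.png

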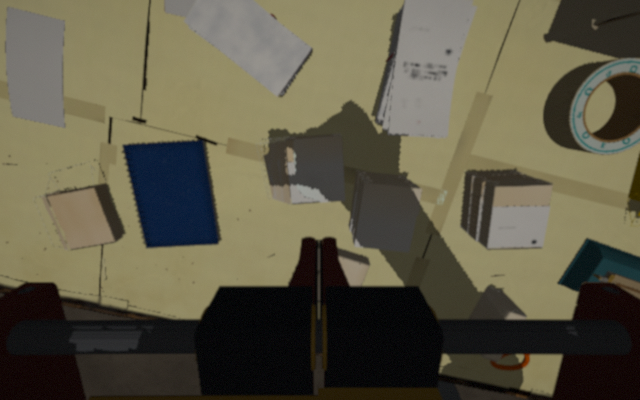

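The wrist view shows the short stack's bar spanning about (288–345, 136–202), with its flap to the left. Its middle, near (317,169), matches the target point at (318,170). I'll lower to z≈0.088 and hold.

Call:
drive_tool(rotation=[[0,0,0],[0,0,0],[0,0,0],[0,0,0],[0,0,0],[0,0,0],[0,0,0],[0,0,0]], linear=[[0,0,-0.04],[0,0,-0.04],[0,0,-0.04],[0,0,-0.03],[0,0,-0.02],[0,0,-0.015],[0,0,-0.01],[0,0,0]], hand=[255,255,255,255,255,255,255,255])

```text
time: 9.3
tcp_pos: [0.5913, 0.345, 0.0889]
ee_rot: [3.141, 0.001, 0.242]
force: [-0.3, 0.5, 0.1]
gripper_width: 0.008
finger_force: 0.0
```

Call:
drive_tool(rotation=[[0,0,0],[0,0,0],[0,0,0],[0,0,0],[0,0,0],[0,0,0],[0,0,0],[0,0,0]], linear=[[0,0,0],[0,0,0],[0,0,0],[0,0,0],[0,0,0],[0,0,0],[0,0,0],[0,0,0]], hand=[255,255,255,255,255,255,255,255])

```text
time: 10.1
tcp_pos: [0.5915, 0.3459, 0.0896]
ee_rot: [3.142, 0.0, 0.243]
force: [1.2, 0.8, 0.2]
gripper_width: 0.008
finger_force: 0.0
```

Call:
drive_tool(rotation=[[0,0,0],[0,0,0],[0,0,0],[0,0,0],[0,0,0],[0,0,0],[0,0,0],[0,0,0]], linear=[[0,0,0],[0,0,0],[0,0,0],[0,0,0],[0,0,0],[0,0,0],[0,0,0],[0,0,0]], hand=[255,255,255,255,255,255,255,255])

```text
time: 10.9
tcp_pos: [0.5916, 0.3459, 0.0897]
ee_rot: [3.142, -0.0, 0.243]
force: [-0.4, 0.8, -0.5]
gripper_width: 0.004
finger_force: 0.0
```

Call:
drive_tool(rotation=[[0,0,0],[0,0,0],[0,0,0],[0,0,0],[0,0,0],[0,0,0],[0,0,0],[0,0,0]], linear=[[0,0,0],[0,0,0],[0,0,0],[0,0,0],[0,0,0],[0,0,0],[0,0,0],[0,0,0]], hand=[255,255,255,255,255,255,255,255])

```text
time: 11.7
tcp_pos: [0.5916, 0.3459, 0.0897]
ee_rot: [3.142, -0.0, 0.243]
force: [0.4, 0.6, -0.1]
gripper_width: 0.008
finger_force: 0.0
```

Call:
drive_tool(rotation=[[0,0,0],[0,0,0],[0,0,0],[0,0,0]], linear=[[0,0,0],[0,0,0],[0,0,0],[0,0,0]], hand=[255,255,255,255])

```text
time: 12.1
tcp_pos: [0.5916, 0.3459, 0.0897]
ee_rot: [-3.142, -0.0, 0.243]
force: [0.4, 0.7, -0.2]
gripper_width: 0.001
finger_force: 0.0
```

```bash
python3 - <<'E'
from h import *
c=arm.capture('side');cv2.imwrite('pics/s2.png',c['pixels'][...,::-1])
E
```

```text
(no output)
```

View pics/s2.png

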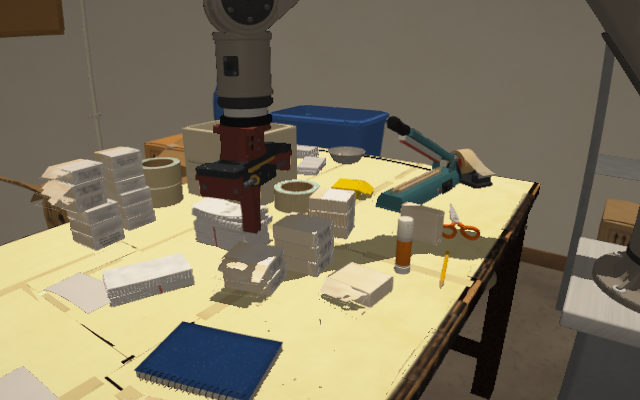

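The side view shows the fingertips at (252,230), just above the short stack at (253,265). Nothing has been disturbed.

```bash
python3 -c "
from plant import arm
print(arm.finish_job())"
```

```text
the job is handed in; nothing more can be done
None
```

The job is handed in: I pointed about 37 mm above the edge bar, then about 38 mm above the short stack (the leftmost seen from the robot), each for over two seconds, finished there, and touched nothing.

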